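# Ready the finish-inspection corner

### The job

Get the inspection corner of the workshop bench ready: with the scraper block, sweep every dried filler chip off the steel plate into the blue trough along its far edge (do not pick chips off the plate with the fingers), and stand the scraper back in its grey rest. Once the plate is clear, lay the two wooden sample boards flat on it, wholly on the plate and not on top of each other. Turn the yellow lamp so that it faces the middle of the plate and tilt its head 35 degrees down. When all that is done, switch it on by pressing its green pedal switch down to the stop, then let go; leave the cans, bottle, tape and brush where they are.

Things in the scene. Friction and masses are not known exactly. Their poses are not given: they have to be found in the camera images.
- plate: Fixed bare-steel plate, 200 mm along its own x, 240 mm along its own y, top surface 40 mm above the bench. Origin under the plate's centre, at bench level; +x points roughly away from the robot, to the trough. Along the y sides of the top stand blue lips, 10 mm high and 6 mm wide (free width between them 228 mm); the near (-x) edge and the trough edge have no lip.
- plate_mid (a point): Centre of the plate's top surface. The blue trough fixed to the plate spans x = 100 to 175 mm inside and 240 mm in y of the plate's frame; floor 6 mm above the bench, outer wall 55 mm high, end walls 48 mm, no wall between plate and trough.
- chip1: Orange or brick-brown dried filler chip, 24 x 18 x 10 mm, 12 g, lying on the plate, at least 12 mm clear of its lips and more than 50 mm from the near edge; origin at the centre of its underside, z up. Three to five of the five chips are there; the others are absent (None).
- chip2: Orange or brick-brown dried filler chip, 24 x 18 x 10 mm, 12 g, lying on the plate, at least 12 mm clear of its lips and more than 50 mm from the near edge; origin at the centre of its underside, z up. Three to five of the five chips are there; the others are absent (None).
- chip3: Orange or brick-brown dried filler chip, 24 x 18 x 10 mm, 12 g, lying on the plate, at least 12 mm clear of its lips and more than 50 mm from the near edge; origin at the centre of its underside, z up. Three to five of the five chips are there; the others are absent (None).
- chip4: Orange or brick-brown dried filler chip, 24 x 18 x 10 mm, 12 g, lying on the plate, at least 12 mm clear of its lips and more than 50 mm from the near edge; origin at the centre of its underside, z up. Three to five of the five chips are there; the others are absent (None).
- chip5: Orange or brick-brown dried filler chip, 24 x 18 x 10 mm, 12 g, lying on the plate, at least 12 mm clear of its lips and more than 50 mm from the near edge; origin at the centre of its underside, z up. Three to five of the five chips are there; the others are absent (None).
- scraper: Scraper block, 220 g, loose, standing in its rest. Foot: black, 40 mm (own x) x 110 mm (own y) x 25 mm high; handle on top: light wood, 22 mm (x) x 70 mm (y), from 25 to 78 mm height. Origin at the centre of the foot's underside, z up. Pinch the handle across its x; sweep along its x with the 110 mm face leading.
- rest: Grey shallow fixed rest for the scraper: floor 4 mm above the bench, inside 60 mm (x) x 130 mm (y), rim 12 mm above the bench. Origin at the centre of its underside; the scraper's long side lies along the rest's y.
- board1: Dark sample board, 110 mm (own x) x 50 mm (own y) x 14 mm, 60 g, loose on the bench; origin at the centre of its underside.
- board2: Medium-brown sample board, same size and origin as the other.
- lamp_base: Fixed round foot of the lamp, 130 mm across, 20 mm high, origin at the centre of its underside; a vertical post on it carries the swivel axis (through the origin).
- lamp_turn (a point): Point on the swivel axis, 120 mm above the bench, turning with the fork. Its -x axis is the horizontal direction in which the lamp faces, z up.
- lamp_swivel (a joint): Swivel of the fork and head about the vertical post, rad, positive anticlockwise from above, range -1.3 to 1.3; at 0 the lamp faces the -x axis of lamp_base. Stiff: holds where it is left, turns at about 0.25 N m.
- lamp_tilt (a joint): Downward tilt of the head, rad: 0 = panel upright, facing level; positive leans its top forward (towards the side it faces), so that it looks down by that angle; range -0.1 to 1.0. The tilt axis is horizontal, 70 mm in front of the swivel axis and 200 mm above the bench. Stiff: stays where left, turns at about 0.3 N m.
- lamp_bar (a point): Middle of the black round handle bar above the head: 12 mm thick, 84 mm free between its uprights, parallel to the tilt axis and 95 mm from it (straight above at tilt 0), 40 mm above the panel. Panel: 150 wide, 110 tall, 24 thick, centred on the tilt axis, white on the lit side. Pinch the bar from above across its thickness; it can roll between the fingers.
- pedal_base: Steel base of the lamp's pedal switch, fixed to the bench, 100 mm (x) x 70 mm (y) x 8 mm; origin at the centre of its underside. The pedal's raised free end is at its -x end, the hinge at its +x end.
- pedal (a joint): Green pedal plate, 85 x 58 x 6 mm, hinged along y 42 mm in +x from the base's origin, 16 mm above the bench. 0 = up (plate slopes 0.3 rad, free end about 41 mm high), grows as it is pressed, stop at 0.25 rad (slope 0.05). A spring returns it when let go.
- pedal_pad (a point): Point to press, on the ribbed top of the pedal near its free end, 70 mm from the hinge; about 40 mm above the bench when up, 22 mm at the stop. Pressing down there takes about 3 N to start and 10 N at the stop.
- glue: Bystander, not to be disturbed: yellow glue bottle, 64 mm across, 170 tall.
- paint_can: Bystander, not to be disturbed: white paint can, 90 mm across, 90 tall.
- spray: Bystander, not to be disturbed: red and black spray can, 54 mm across, 170 tall.
- tape: Bystander, not to be disturbed: blue roll of tape lying flat, 90 mm across, 24 high.
- brush: Bystander, not to be disturbed: paint brush lying on the bench close to the robot.
Things that resemble listed ones, but are neither listed nor needed, are in the scene too. Of the things that look like the pedal_base, the largest one is meant.

How it is judged (in metres and radians):
On the way, in this order (a step that is already met when the one before it is completed fails the run):
1. the scraper pushes a chip on the plate (((contact force between scraper and chip1 above 0.01 N and z of chip1 in the frame of plate above 0.034 m) or (contact force between scraper and chip2 above 0.01 N and z of chip2 in the frame of plate above 0.034 m) or (contact force between scraper and chip3 above 0.01 N and z of chip3 in the frame of plate above 0.034 m) or (contact force between scraper and chip4 above 0.01 N and z of chip4 in the frame of plate above 0.034 m) or (contact force between scraper and chip5 above 0.01 N and z of chip5 in the frame of plate above 0.034 m))).
2. every chip lies in the trough (x of chip1 in the frame of plate between 0.098 and 0.178 m and y of chip1 in the frame of plate between -0.122 and 0.122 m and z of each of chip1, chip2, chip3, chip4, chip5 in the frame of plate below 0.032 m and x of chip2 in the frame of plate between 0.098 and 0.178 m and y of chip2 in the frame of plate between -0.122 and 0.122 m and x of chip3 in the frame of plate between 0.098 and 0.178 m and y of chip3 in the frame of plate between -0.122 and 0.122 m and x of chip4 in the frame of plate between 0.098 and 0.178 m and y of chip4 in the frame of plate between -0.122 and 0.122 m and x of chip5 in the frame of plate between 0.098 and 0.178 m and y of chip5 in the frame of plate between -0.122 and 0.122 m), for 0.2 s.
3. every sample board lies flat on the cleared plate (x of board1 in the frame of plate between -0.08 and 0.08 m and y of board1 in the frame of plate between -0.093 and 0.093 m and z of board1 in the frame of plate between 0.035 and 0.048 m and angle between each of board1, board2's own z axis and vertical below 0.12 rad and x of board2 in the frame of plate between -0.08 and 0.08 m and y of board2 in the frame of plate between -0.093 and 0.093 m and z of board2 in the frame of plate between 0.035 and 0.048 m), for 0.2 s.
4. with the lamp set, the pedal is pressed to its stop (all of step 3 and y of plate_mid in the frame of lamp_turn between -0.025 and 0.025 m and x of plate_mid in the frame of lamp_turn below -0.1 m and value of joint lamp_tilt between 0.541 and 0.681 rad and value of joint pedal above 0.225 rad), for 0.05 s.
At the end, for the whole second after the job is handed in: All chips in the trough; boards flat (7 deg) directly on the plate, centres 20 mm (x) / 27 mm (y) inside its edges; scraper upright on its rest floor within 20 mm (x), 25 mm (y); lamp facing within 25 mm beside the plate's middle, tilt 35 +- 4 degrees; pedal up; all at rest (all of step 2 and all of step 3 and x of scraper in the frame of rest between -0.02 and 0.02 m and y of scraper in the frame of rest between -0.025 and 0.025 m and z of scraper in the frame of rest below 0.012 m and angle between scraper's own z axis and vertical below 0.12 rad and y of plate_mid in the frame of lamp_turn between -0.025 and 0.025 m and x of plate_mid in the frame of lamp_turn below -0.1 m and value of joint lamp_tilt between 0.541 and 0.681 rad and value of joint pedal below 0.05 rad and linear speed of each of board1, board2, scraper below 0.02 m/s and velocity of joint lamp_swivel between -0.02 and 0.02 rad/s and velocity of joint lamp_tilt between -0.02 and 0.02 rad/s); the robot touches nothing.
It fails at once if a chip over the plate is gripped or pushed hard with the fingers (over 0.5 N) ((contact force between the fingers and chip1 above 0.5 N and z of chip1 in the frame of plate above 0.034 m and x of chip1 in the frame of plate between -0.1 and 0.1 m and y of chip1 in the frame of plate between -0.12 and 0.12 m) or (contact force between the fingers and chip2 above 0.5 N and z of chip2 in the frame of plate above 0.034 m and x of chip2 in the frame of plate between -0.1 and 0.1 m and y of chip2 in the frame of plate between -0.12 and 0.12 m) or (contact force between the fingers and chip3 above 0.5 N and z of chip3 in the frame of plate above 0.034 m and x of chip3 in the frame of plate between -0.1 and 0.1 m and y of chip3 in the frame of plate between -0.12 and 0.12 m) or (contact force between the fingers and chip4 above 0.5 N and z of chip4 in the frame of plate above 0.034 m and x of chip4 in the frame of plate between -0.1 and 0.1 m and y of chip4 in the frame of plate between -0.12 and 0.12 m) or (contact force between the fingers and chip5 above 0.5 N and z of chip5 in the frame of plate above 0.034 m and x of chip5 in the frame of plate between -0.1 and 0.1 m and y of chip5 in the frame of plate between -0.12 and 0.12 m)).
It fails at once if a bystander is moved by more than 40 mm (distance of any of glue, paint_can, spray, tape, brush from where it was at the start of the episode above 0.04 m).
Of chip1, chip2, chip3, chip4, chip5 only 3 to 5 are there at a start; the rules pass over those that are not, and their reading is None.
At some moment in a run one of board1, board2 may be knocked a few centimetres aside while the robot is not near it.
Once in a run the grip may slacken for a moment while it holds something.
It also fails if it takes over 200 s, if anything falls off the work surface, if the arm or the gripper's body presses on something with over 40 N, if the wrist force passes 120 N, or if a joint passes its speed limit or range.

### The arm

A 7-joint arm with a two-finger parallel gripper is mounted at the origin on the work surface. World frame = base frame: x ahead of the robot, y to its left, z up, the work surface at z = 0. Lengths are in mm, angles in rad, forces in N, time in s.
With the tool pointing down it reaches from about 400 to 875 mm from the base axis. Payload 6.5 kg.
Tool frame: the origin (TCP) lies at the very end of the fingers, on their centre line; the grasp point (between the pads) lies 19 mm behind it (env.grip_depth is the distance from the TCP to the grasp point, in mm); z points along the fingers, y is the line along which they close (so a half turn about z gives the same grasp; the last joint's range is limited). The gripper opens to 85 mm and grips with 20 to 120 N. Pads are 22 mm wide; open, the fingers measure 114 mm over their backs; the gripper's body (76 mm by 85 mm) begins 54 mm behind the grasp point. The pads swing forward as they close: fully open they stand 13 mm farther back than shut.
Start: joints at [1.035, 0.536, -0.004, 1.538, 0.003, 1.067, -0.071], TCP at [294.255, -579.572, 231.29] pointing down, gripper open.
Joint ranges: [-2.7, 2.7], [-0.37, 2.16], [-1.27, 1.26], [0.24, 2.4], [-1.31, 4.45], [0.19, 1.91], [-2.76, 2.76]. Speed limits (rad/s): [2.39, 2.39, 3.14, 3.14, 3.14, 3.14, 3.14].

### API

Orientations are given as a unit quaternion [x, y, z, w].
In Python, from cell import env gives the robot as it stands. The module is installed in compiled form; this text tells all that it offers. Calls block until the motion is done:
- env.movep(position, orientation): joint-space move of the TCP to a pose.
- env.move_straight(position, max_speed=150, frame=None): straight line of the TCP; frame=None keeps the orientation; max_speed is the mean speed in mm/s.
- env.move_j(angles): joint-space move.
- env.gripper_open() and env.close(): open the fingers fully, or close them until they stop; the grip force is fixed at half the most.
- env.hold(seconds).
- env.ik(position, orientation): joint angles nearest the present ones, or None.
- env.read_state(): the state.
- env.capture(name): name is "scene" or "top"; returns the picture (480x640x3 uint8, red, green, blue); there is no depth.
- env.calibration(name): a dict with "vfov" (degrees; the focal length in pixels is half the picture's height over the tangent of half this angle, whatever the lens; pixels are square), "cx", "cy" (the principal point, pixels), "k1" (the pictures are not rectified: a ray, as slopes to the right and down, at radius r is drawn at 1 + k1 r^2 times it, then the intrinsics apply), "rvec" (rotation vector, rad) and "tvec" (3), from world to camera coordinates, as OpenCV has them. Camera axes: x right, y down, z forward; pixel columns grow to the right and rows downward; lengths in mm; the calibration is good to about 2 mm. A picture is of the moment at which its call begins. calibration takes no time and is no camera call.
A pose or a line that the arm cannot do raises env.Unreachable and nothing moves.
- env.close_job(): hands the job in; it is judged then, once.
Trained networks look in the newest picture that a camera, given by its name, has taken for a name from the list of things; names that differ only in an ending like _2 or _b are one class to them, and where a whole thing is asked for, a point or a joint stands for the part that bears it (a point fixed in the world has none). Each returns a list of dicts, best first, with "conf" (0 to 1); they miss things now and then, are a little off and sometimes report something else, mostly with a low value. They report only what shows in the picture. A call takes as long as a camera call. They do not tell look-alikes from the thing itself.
- env.outline_of(camera, target): "pixels" (480x640 bool, what is visible of it) and "rect" ([left, top, right, bottom] in pixels, round what is visible of it).
The state is a dict: "clock": time; "joints": joint angles; "dq": joint speeds; "joint_torque": joint torques, N m; "tool_pos": TCP position; "orientation": TCP orientation; "wrist_force": force on the tool from outside, world axes, zero at the start; "moment": the same for the moment, N m; "gripper_width": finger opening in mm; "finger_force": force on a finger pad.
Only numpy, scipy, OpenCV 4.12 (cv2) and the standard library are available. Lean on these libraries where they do the work, as an engineer would, in place of code of your own. Each camera call takes 0.05 s, during which the arm holds its last target. There are 200 camera calls.

## Working session

There is one attempt and no reset: what is moved stays moved. The work goes in short steps, each a Python script; the robot and the scene stay as the last script left them, time stands still between calls to the robot, and variables do not carry over. Pictures are saved under pics/ and viewed, at most 14 in all, crops included, and the job is handed in when it is done.

```bash
mkdir -p pics; ls
python3 - <<'E'
from cell import env
import cv2
for n in ("scene","top"):
    im=env.capture(n); cv2.imwrite(f"pics/{n}0.png",im[:,:,::-1]); print(n,env.calibration(n))
s=env.read_state(); print(s)
E
```

```text
pics
scene {'vfov': 45.70537931509256, 'cx': 313.4037170034015, 'cy': 239.11623933664706, 'k1': 0.059643332160987085, 'rvec': array([ 1.55066928,  2.27602924, -0.68411236]), 'tvec': array([ 182.77448317, -349.03290029, 1670.80882557])}
top {'vfov': 57.66679617421636, 'cx': 322.5017832626842, 'cy': 238.46716434492598, 'k1': 0.025106026164430004, 'rvec': array([ 2.17496326, -2.13082894,  0.15887969]), 'tvec': array([  27.46318899,  573.0808733 , 1100.41919317])}
{'clock': 0.1, 'joints': array([ 1.03477853,  0.53711375, -0.00444927,  1.53876759,  0.00259206,
        1.06729683, -0.0711695 ]), 'dq': array([ 0.0001938 , -0.0022278 ,  0.00020995, -0.00342864,  0.00033755,
        0.00050789, -0.0003944 ]), 'joint_torque': array([ 2.95933503e-03, -5.84571111e+01,  1.05225194e+00, -2.59776378e+01,
        1.27000929e-02,  4.63245524e-03, -8.37304668e-06]), 'tool_pos': array([ 294.0084302 , -579.06835222,  230.48809187]), 'orientation': array([ 9.72522733e-01,  2.32806595e-01, -2.34184727e-04, -7.54362517e-04]), 'wrist_force': array([0.89874467, 0.50182981, 0.88263167]), 'moment': array([ 0.02820378,  0.02578784, -0.03291412]), 'finger_force': 0.0, 'gripper_width': 85.58728227363237}
```

View both.

View pics/scene0.png

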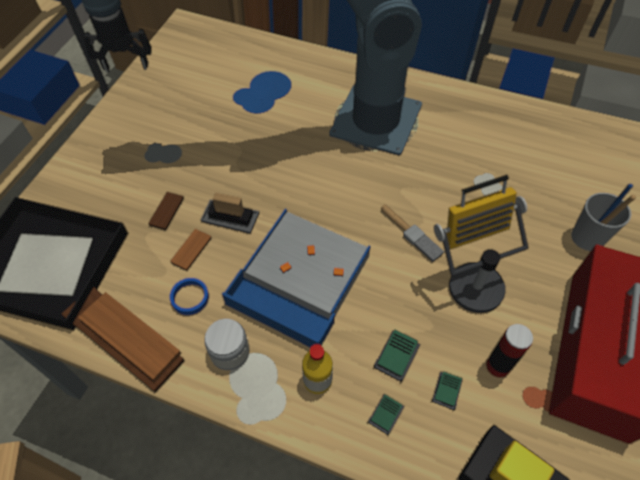

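View pics/top0.png

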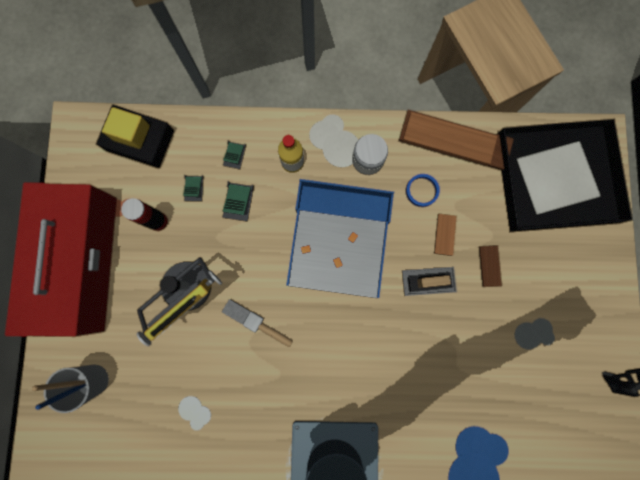

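```bash
cat > h.py <<'E'
from cell import env
import cv2, numpy as np
from scipy.optimize import minimize
from scipy.spatial.transform import Rotation as R
CAL={n:env.calibration(n) for n in ("scene","top")}
def proj(n,P):
    c=CAL[n]; P=np.asarray(P,float)@R.from_rotvec(c["rvec"]).as_matrix().T+c["tvec"]
    f=240/np.tan(np.radians(c["vfov"]/2)); s=P[:,:2]/P[:,2:]
    s=s*(1+c["k1"]*(s**2).sum(1,keepdims=True))
    return s*f+[c["cx"],c["cy"]]
def ray(n,uv):
    c=CAL[n]; f=240/np.tan(np.radians(c["vfov"]/2)); d=(np.array(uv)-[c["cx"],c["cy"]])/f; s=d.copy()
    for _ in range(10): s=d/(1+c["k1"]*(s@s))
    M=R.from_rotvec(c["rvec"]).as_matrix()
    return -M.T@c["tvec"], M.T@np.append(s,1)
def onz(n,uv,z):
    o,d=ray(n,uv); return (o+d*(z-o[2])/d[2])[:2]
def tri(uvs,uvt):
    (a,d),(b,e)=ray("scene",uvs),ray("top",uvt)
    st=np.linalg.lstsq(np.c_[d,-e],b-a,rcond=None)[0]; p,q=a+d*st[0],b+e*st[1]
    return (p+q)/2,np.linalg.norm(p-q)
def box(x0,x1,y0,y1,z0,z1): return np.array([[x,y,z] for x in(x0,x1) for y in(y0,y1) for z in(z0,z1)],float)
def cyl(r,z0,z1): 
    t=np.linspace(0,2*np.pi,40); return np.array([[r*np.cos(a),r*np.sin(a),z] for a in t for z in(z0,z1)])
def place(b,x,y,z,yaw): return b@R.from_euler("z",yaw).as_matrix().T+[x,y,z]
U=4
def render(n,parts):
    m=np.zeros((480*U,640*U),np.uint8)
    for p in parts:
        h=cv2.convexHull((proj(n,p)*U+(U-1)/2).astype(np.float32))
        cv2.fillConvexPoly(m,np.round(h).astype(np.int32),1)
    return m
def iou_fit(masks,model,x0,step):
    big={n:cv2.resize(m.astype(np.uint8),None,fx=U,fy=U,interpolation=cv2.INTER_NEAREST) for n,m in masks.items()}
    def cost(p):
        c=0
        for n,b in big.items():
            m=render(n,model(p)); c+=1-(m&b).sum()/max((m|b).sum(),1)
        return c/len(big)
    x0=np.array(x0,float); S=np.vstack([x0]+[x0+np.eye(len(x0))[i]*step[i] for i in range(len(x0))])
    for _ in range(2):
        r=minimize(cost,x0,method="Nelder-Mead",options=dict(initial_simplex=S,xatol=.02,fatol=1e-4,maxiter=400))
        x0=r.x; S=np.vstack([x0]+[x0-np.eye(len(x0))[i]*step[i]/2 for i in range(len(x0))])
    return r.x,1-r.fun
def see(n,t): return env.outline_of(n,t)
E
python3 - <<'E'
from h import *
import pickle
D={}
ims={n:env.capture(n) for n in CAL}
names="plate plate_mid chip1 scraper rest board1 board2 lamp_base lamp_turn lamp_bar pedal_base pedal pedal_pad tape brush".split()
for n in CAL:
    for t in names:
        D[n,t]=see(n,t); print(n,t,[(round(d["conf"],2),[int(v) for v in d["rect"]],int(d["pixels"].sum())) for d in D[n,t][:6]])
pickle.dump(D,open("d0.pkl","wb"))
for n in CAL:
    o=cv2.resize(ims[n][:,:,::-1],None,fx=2,fy=2)
    for i,t in enumerate(names):
        for d in D[n,t]:
            if d["conf"]<.3: continue
            c,_=cv2.findContours(cv2.resize(d["pixels"].astype(np.uint8),None,fx=2,fy=2,interpolation=0),0,1)
            col=tuple(int(v) for v in cv2.cvtColor(np.uint8([[[i*12,255,255]]]),cv2.COLOR_HSV2BGR)[0,0]); cv2.drawContours(o,c,-1,col,1)
    cr=o[300:860,250:1050] if n=="scene" else o[250:800,200:1000]
    cv2.imwrite(f"pics/ov_{n}.png",cr)
E
```

```text
scene plate [(0.58, [224, 211, 371, 347], 11321), (0.48, [444, 177, 514, 248], 3219), (0.39, [374, 326, 420, 381], 1461)]
scene plate_mid [(0.83, [223, 210, 370, 346], 11414)]
scene chip1 [(0.42, [307, 247, 316, 257], 65)]
scene scraper [(0.91, [206, 190, 251, 228], 1071)]
scene rest [(0.97, [202, 201, 258, 233], 502)]
scene board1 [(0.88, [147, 191, 184, 231], 797), (0.58, [170, 231, 207, 270], 826), (0.57, [201, 202, 255, 235], 490)]
scene board2 [(0.88, [147, 191, 184, 231], 797), (0.58, [170, 231, 207, 270], 826), (0.57, [201, 202, 255, 235], 490)]
scene lamp_base [(0.69, [432, 176, 526, 314], 6510)]
scene lamp_turn [(0.68, [434, 171, 527, 276], 4866)]
scene lamp_bar [(0.84, [442, 174, 514, 251], 3260), (0.42, [380, 207, 442, 261], 961), (0.15, [222, 210, 372, 344], 11498)]
scene pedal_base [(0.72, [367, 395, 400, 434], 862), (0.6, [375, 326, 420, 382], 1456), (0.58, [430, 374, 465, 411], 852)]
scene pedal [(0.85, [372, 390, 402, 431], 639), (0.85, [436, 369, 461, 407], 605), (0.6, [378, 326, 417, 376], 1060), (0.29, [309, 244, 314, 256], 74)]
scene pedal_pad [(0.82, [372, 396, 4
[... 834 characters left out ...]
7, [433, 211, 456, 256], 823), (0.33, [224, 181, 251, 218], 957)]
top lamp_base [(0.82, [137, 259, 220, 348], 3334), (0.7, [279, 137, 304, 170], 787), (0.34, [145, 279, 214, 339], 1325)]
top lamp_turn [(0.71, [139, 256, 221, 348], 2343)]
top lamp_bar [(0.97, [148, 279, 212, 335], 1318)]
top pedal_base [(0.85, [223, 143, 245, 168], 478), (0.67, [183, 172, 205, 204], 479), (0.61, [223, 179, 251, 216], 991)]
top pedal [(0.76, [219, 147, 243, 162], 279), (0.58, [224, 186, 249, 217], 618), (0.58, [184, 179, 201, 196], 306)]
top pedal_pad [(0.73, [184, 177, 200, 197], 300), (0.69, [220, 185, 250, 214], 599)]
top tape [(0.82, [407, 172, 440, 208], 338)]
top brush [(0.62, [222, 301, 292, 346], 883)]
```

View pics/ov_scene.png

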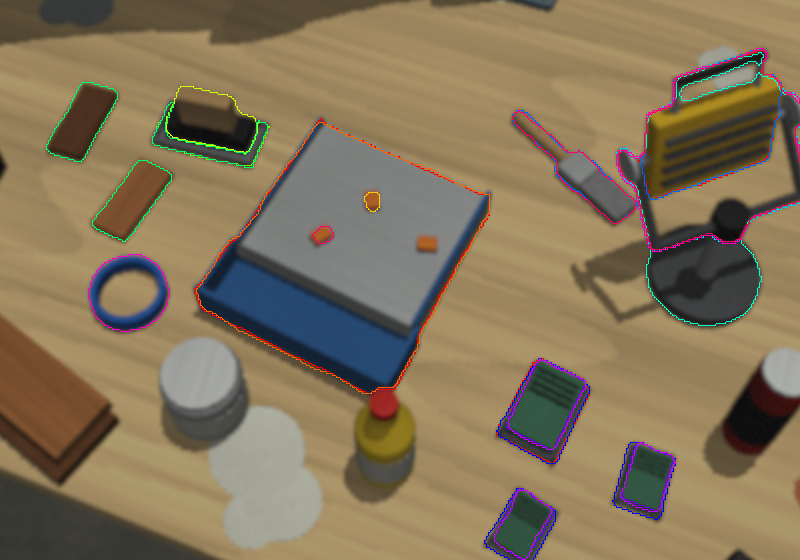

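View pics/ov_top.png

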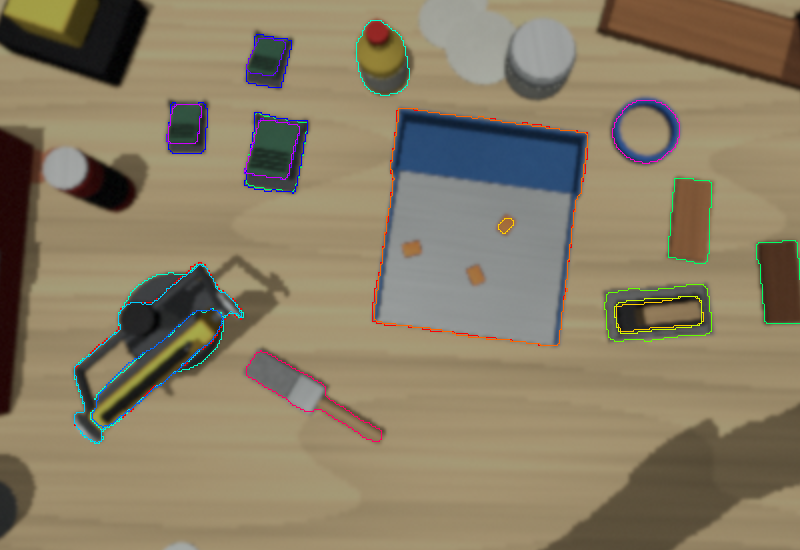

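```bash
cat > fit0.py <<'E'
from h import *
import pickle
from scipy.optimize import least_squares
D=pickle.load(open("d0.pkl","rb")); G=lambda t,i,j:{"scene":D["scene",t][i]["pixels"],"top":D["top",t][j]["pixels"]}
out={}
def cen(m,z): return onz("top",np.argwhere(m).mean(0)[::-1],z)
def run(name,masks,model,x0,step):
    p,s=iou_fit(masks,model,x0,step); out[name]=p; print(name,np.round(p,3),"iou",round(s,3),flush=True)
brd=lambda p:[place(box(-55,55,-25,25,0,14),p[0],p[1],p[3],p[2])]
for nm,i,j in(("board1",0,0),("board2",1,1)):
    m=G("board1",i,j); c=cen(m["top"],14); run(nm,m,brd,[*c,.1,0],[8,8,.2,4])
m=G("scraper",0,0); c=cen(m["top"],40)
run("scraper",m,lambda p:[place(box(-20,20,-55,55,0,25),p[0],p[1],p[3],p[2]),place(box(-11,11,-35,35,25,78),p[0],p[1],p[3],p[2])],[*c,0.05,4],[8,8,.15,4])
# rest: fill incl. scraper
m={n:(D[n,"rest"][0]["pixels"]|(D[n,"scraper"][0]["pixels"])) for n in CAL}; p=out["scraper"]
run("rest",{ "top":cv2.morphologyEx(m["top"].astype(np.uint8),cv2.MORPH_CLOSE,np.ones((7,7)))},lambda p:[place(box(-p[3],p[3],-p[4],p[4],0,12),p[0],p[1],0,p[2])],[p[0],p[1],p[2],33,68],[8,8,.1,4,4])
m=G("plate",0,0); c=cen(m["top"],30)
def plate(p):
    f=lambda b:place(b,p[0],p[1],p[3],p[2])
    return [f(box(-100,100,-120,120,0,40)),f(box(-100,100,-120,-114,0,50)),f(box(-100,100,114,120,0,50)),f(box(100,175+p[4],-120-p[4],120+p[4],0,48)),f(box(175,175+p[4],-120-p[4],120+p[4],0,55))]
run("plate",m,plate,[c[0]-40,c[1],-.05,0,4],[8,8,.08,4,2])
m=G("pedal_base",1,2); c=cen(m["top"],15)
def ped(p):
    h=np.array([[42-85*np.cos(.3),y,16+85*np.sin(.3)] for y in(-29,29)]+[[42,y,z] for y in(-29,29) for z in (10,16)]+[[42-85*np.cos(.3),y,10+85*np.sin(.3)] for y in(-29,29)])
    return [place(box(-50,50,-35,35,0,8),p[0],p[1],p[3],p[2]),place(h,p[0],p[1],p[3],p[2])]
run("pedal",m,ped,[*c,-.1,0],[8,8,.15,4])
def res(p):
    a=proj("scene",cyl(65,0,20)+[*p,0]);b=proj("top",cyl(65,0,20)+[*p,0])
    return [a[:,0].min()-449,a[:,0].max()-505.5,a[:,1].max()-312.5,b[:,0].min()-159,b[:,1].min()-261]
r=least_squares(res,onz("top",(185,290),10)); L=r.x; out["lamp"]=L; print("lamp",L,np.round(r.fun,1))
def head(p):
    Ry=R.from_euler("y",-p[1])  # local -x is facing; positive tilt moves top toward -x
    f=lambda b:place(Ry.apply(b)+[-70,0,200],L[0]+p[2],L[1]+p[3],0,p[0])
    bars=[box(-6,6,-48,48,89,101),box(-6,6,-48,-42,55,95),box(-6,6,42,48,55,95)]
    return [f(box(-12,12,-75,75,-55,55))]+[f(b) for b in bars]
m=G("lamp_bar",0,0)
best=None
for y0 in(0,.6,1.2):
    p,s=iou_fit(m,head,[y0,.1,0,0],[.2,.15,4,4]); print(np.round(p,3),s)
    if best is None or s>best[1]: best=(p,s)
out["head"]=best[0]
# chips
for n in CAL:
    im=env.capture(n); hsv=cv2.cvtColor(im,cv2.COLOR_RGB2HSV)
    k=render(n,[place(box(-100,100,-112,112,40,45),*out["plate"][:2],0,out["plate"][2])])[::U,::U]
    q=((hsv[...,1]>110)&(hsv[...,0]<22)&(k>0)).astype(np.uint8)
    N,_,st,ce=cv2.connectedComponentsWithStats(q)
    P=out["plate"]
    for s,c in zip(st[1:],ce[1:]):
        if s[4]>8:
            w=onz(n,c,46)-P[:2]; cc,ss=np.cos(P[2]),np.sin(P[2]); print(n,"chip plate-frame",np.round([cc*w[0]+ss*w[1],-ss*w[0]+cc*w[1]]),s[4],np.round(c))
pickle.dump(out,open("fit0.pkl","wb"))
E
python3 fit0.py
```

```text
board1 [ 5.12467e+02 -4.07782e+02  7.40000e-02  3.03000e+00] iou 0.944
board2 [ 5.94378e+02 -2.89731e+02 -7.70000e-02  8.90000e-02] iou 0.933
scraper [ 4.66140e+02 -2.42073e+02  1.16000e-01  5.99100e+00] iou 0.942
rest [ 4.68268e+02 -2.44748e+02  1.01000e-01  3.29040e+01  6.75560e+01] iou 0.952
plate [ 5.35043e+02  9.43000e-01 -1.13000e-01  1.94300e+00  4.70700e+00] iou 0.962
pedal [ 6.73702e+02  2.71667e+02 -1.25000e-01  2.66800e+00] iou 0.958
lamp [441.19029945 396.75512041] [-0.9  0.7  0.5  0.   0.6]
[ 0.768  0.124  2.39  -0.277] 0.8297093634136463
[0.727 0.301 5.654 0.684] 0.8854612957009735
[0.729 0.295 5.073 0.713] 0.885595212805113
scene chip plate-frame [-25.  -3.] 61 [311. 250.]
scene chip plate-frame [ 45. -35.] 66 [285. 267.]
scene chip plate-frame [-3. 83.] 65 [338. 271.]
top chip plate-frame [ 46. -35.] 50 [352. 237.]
top chip plate-frame [-1. 82.] 48 [306. 249.]
top chip plate-frame [-24.  -4.] 51 [337. 262.]
```

```bash
cat >> h.py <<'E'
import pickle, os
def quat(a):
    return R.from_matrix(np.array([[-np.sin(a),np.cos(a),0],[np.cos(a),np.sin(a),0],[0,0,-1]])).as_quat()
# NB columns: x=(-s,c,0), y=(c,s,0), z=(0,0,-1)
def pick(p,a):
    best=None
    for k in(0,np.pi,-np.pi):
        q=env.ik(list(p),list(quat(a+k)))
        if q is None: continue
        c=abs(q[6])+.3*np.abs(np.array(q)-env.read_state()["joints"]).max()
        if best is None or c<best[0]: best=(c,a+k,q)
    return best
def st(msg=""):
    s=env.read_state(); print(msg,"t",round(s["clock"],1),"p",np.round(s["tool_pos"],1),"w",round(s["gripper_width"],1),"ff",round(s["finger_force"],1),"F",np.round(s["wrist_force"],1),flush=True); return s
def up(z,v=200):
    p=env.read_state()["tool_pos"]; env.move_straight([p[0],p[1],z],max_speed=v)
def line(p,a=None,v=150): env.move_straight(list(p),max_speed=v,frame=None if a is None else list(quat(a)))
def snap(n,name,crop=None,f=2):
    im=env.capture(n)[:,:,::-1]
    if crop: im=im[crop[1]:crop[3],crop[0]:crop[2]]
    cv2.imwrite(f"pics/{name}.png",cv2.resize(im,None,fx=f,fy=f))
FIT=pickle.load(open("fit0.pkl","rb")) if os.path.exists("fit0.pkl") else {}
def pw(x,y):
    P=FIT["plate"]; c,s=np.cos(P[2]),np.sin(P[2]); return np.array([P[0]+c*x-s*y,P[1]+s*x+c*y])
E
python3 - <<'E'
from h import *
S=FIT["scraper"]; a=FIT["rest"][2]/2+S[2]/2
print("quat check",R.from_quat(quat(.3)).as_matrix().round(2).tolist())
b=pick([S[0],S[1],250],a); print(b)
for p in ([*pw(-75,55),150],[*pw(105,-19),80],[*pw(105,55),80]): 
    for k in(0,np.pi,-np.pi):
        q=env.ik(p,list(quat(FIT["plate"][2]+k))); print(None if q is None else np.round(q,2))
env.movep([S[0],S[1],200],quat(b[1])); st()
line([S[0],S[1],42],v=120); st()
env.close(); s=st("closed")
up(60,40); st("lift"); env.hold(.3)
st(); snap("scene","grasp",(130,120,430,350))
E
```

```text
quat check [[-0.3, 0.96, 0.0], [0.96, 0.3, 0.0], [0.0, 0.0, -1.0]]
(np.float64(0.5057892107851294), np.float64(0.1083749473500696), array([ 0.70401284,  0.32957052, -0.38186783,  1.83039691,  0.1430416 ,
        1.00848663,  0.37263354]))
[ 0.23  0.41 -0.55  2.04  0.31  0.77 -0.63]
[ 0.6   0.6  -1.07  2.02  0.67  0.92  2.2 ]
[ 0.6   0.6  -1.07  2.02  0.67  0.92  2.2 ]
[ 0.27  0.74 -0.42  1.65  0.38  0.83 -0.43]
[ 0.65  1.   -1.08  1.63  0.96  1.13  2.33]
[ 0.65  1.   -1.08  1.63  0.96  1.13  2.33]
[ 0.17  0.76 -0.46  1.62  0.42  0.86 -0.57]
[ 0.52  1.01 -1.08  1.6   0.97  1.14  2.23]
[ 0.52  1.01 -1.08  1.6   0.97  1.14  2.23]
 t 3.2 p [ 465.7 -244.   200. ] w 85.2 ff 0.0 F [-0.1 -0.6 -0.7]
 t 4.7 p [ 466.7 -242.3   42.6] w 85.4 ff 0.0 F [0.5 0.2 0.2]
closed t 5.3 p [ 466.2 -242.1   42.2] w 21.6 ff 59.4 F [-0.6 -0.1  3.2]
lift t 5.9 p [ 466.2 -242.1   60.1] w 21.4 ff 58.8 F [-0.7  0.5 -2.3]
 t 6.2 p [ 466.1 -242.    59.8] w 21.1 ff 58.8 F [-0.6  0.1 -3.4]
```

View pics/grasp.png

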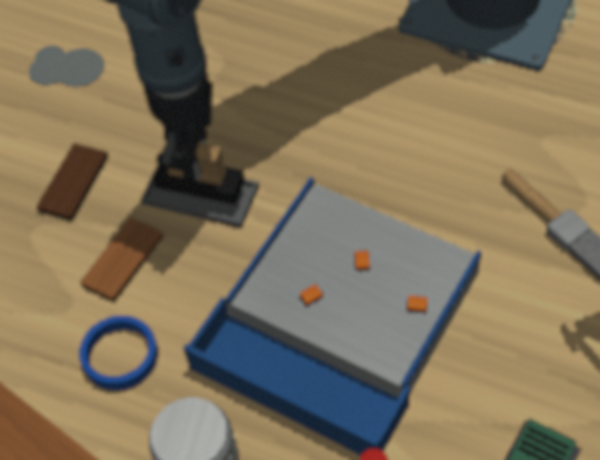

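```bash
cat > sweep.py <<'E'
from h import *
import sys
a=FIT["plate"][2]
def down_touch(xy,z0,zmin):
    line([*xy,z0],v=120); f0=env.read_state()["wrist_force"][2]; z=z0
    while z>zmin:
        z-=1.5; line([*xy,z],v=25)
        f=env.read_state()["wrist_force"][2]-f0
        if f>3: print("touch",z,f); break
    return z
def sweep(y,xe=106):
    p=pw(-75,y); up(160)
    env.movep([*p,160],quat(a)); z=down_touch(p,88,77)
    z+=1.0; line([*p,z],v=30); st("start")
    line([*pw(40,y),z],v=60); st("mid")
    line([*pw(xe,y),z],v=60); env.hold(.2); st("end")
    up(160)
for y in map(float,sys.argv[1:]): sweep(y)
p=pw(-130,-30); line([*p,200],v=200)   # clear view
s=st()
E
python3 sweep.py -19 56
python3 - <<'E'
from h import *
snap("scene","sw_s",(190,180,400,360),2.8); snap("top","sw_t",(270,170,420,310),4)
E
python3 -c "
import cv2;a=cv2.imread('pics/sw_s.png');b=cv2.imread('pics/sw_t.png')
h=430;f=lambda m:cv2.resize(m,(390,h));cv2.imwrite('pics/sw.png',cv2.hconcat([f(a),f(b)]))"
```

```text
touch 77.5 10.455656450833418
start t 10.6 p [458.4  -9.5  78.5] w 21.7 ff 58.9 F [ 0.1  0.6 -3.4]
mid t 12.6 p [572.4 -22.4  78.5] w 21.7 ff 58.8 F [-0.   0.2 -2.7]
end t 14.1 p [638.  -29.9  78.5] w 21.1 ff 58.8 F [-0.1 -0.3 -1.7]
touch 77.5 9.005754362557596
start t 18.4 p [466.9  65.1  78.5] w 21.6 ff 58.9 F [ 0.   0.5 -2.9]
mid t 20.5 p [580.9  52.1  78.5] w 21.3 ff 58.8 F [-0.5 -0.3 -2. ]
end t 21.9 p [646.5  44.7  78.5] w 21.8 ff 58.8 F [-0.1 -0.3 -3.6]
 t 23.9 p [403.5 -13.9 200. ] w 21.7 ff 58.8 F [-0.9  0.1 -3.8]
```

View pics/sw.png

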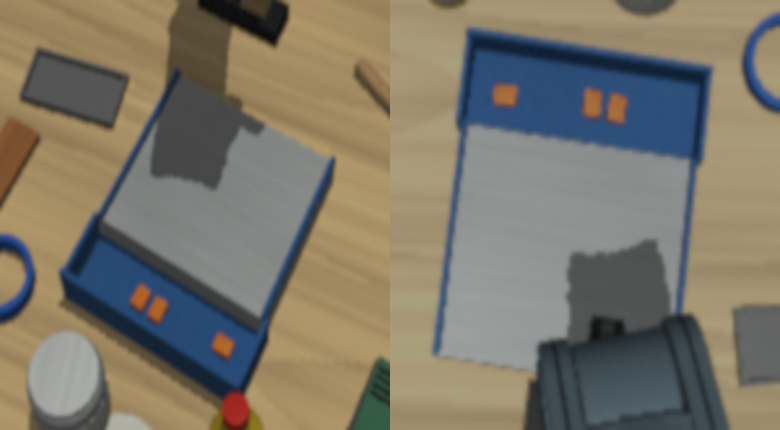

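Run:
```python
from h import *
m={}
for n in CAL:
    env.capture(n); d=see(n,"rest"); print(n,[(round(x["conf"],2),[int(v) for v in x["rect"]]) for x in d])
    d=[x for x in d if (abs((x["rect"][0]+x["rect"][2])/2-(229 if n=="scene" else 429))<20)]
    if d: m[n]=d[0]["pixels"]
r,s=iou_fit(m,lambda p:[place(box(-34,34,-69,69,0,12),p[0],p[1],0,p[2])],FIT["rest"][:3],[5,5,.05]); print(r,s,list(m))
if s<.88 or np.abs(r[:2]-FIT["rest"][:2]).max()>8: r=FIT["rest"][:3]
line([*r[:2],200],r[2],v=200)
line([*r[:2],52],v=120); f0=env.read_state()["wrist_force"][2]; z=52
while z>39:
    z-=1; line([*r[:2],z],v=25)
    if env.read_state()["wrist_force"][2]-f0>3: break
st("down"); env.gripper_open(); env.hold(.2); up(220); env.movep([440,-130,300],quat(r[2]))
st()
brd=lambda p:[place(box(-55,55,-25,25,0,14),p[0],p[1],0,p[2])]
from itertools import product
D={n:(env.capture(n),see(n,"board1"))[1] for n in CAL}
for n in CAL: print(n,[(round(x["conf"],2),[int(v) for v in x["rect"]]) for x in D[n]])
sc={n:(env.capture(n),see(n,"scraper"))[1] for n in CAL}
for n in CAL: print(n,"scr",[(round(x["conf"],2),[int(v) for v in x["rect"]]) for x in sc[n]])
pickle.dump((D,sc),open("d1.pkl","wb")); snap("scene","bd",(130,150,430,370))
p,s=iou_fit({n:sc[n][0]["pixels"] for n in CAL if sc[n]},lambda p:[place(box(-20,20,-55,55,0,25),p[0],p[1],4,p[2]),place(box(-11,11,-35,35,25,78),p[0],p[1],4,p[2])],r,[8,8,.1]); print("scraper",p,s)
```

```text
scene [(0.9, [201, 201, 259, 234]), (0.52, [378, 327, 419, 376])]
top [(0.73, [404, 265, 455, 294])]
[ 4.68973015e+02 -2.44506054e+02  1.04411197e-01] 0.9442801205220559 ['scene', 'top']
down t 29.5 p [ 469.1 -244.6   42.2] w 21.2 ff 59.0 F [0.3 0.2 0.1]
 t 32.0 p [ 439.6 -130.2  299.4] w 85.2 ff 0.0 F [ 0.2 -0.1 -0.1]
scene [(0.9, [147, 189, 185, 230]), (0.64, [171, 230, 208, 270]), (0.31, [202, 209, 258, 233])]
top [(0.78, [434, 213, 452, 241]), (0.7, [286, 180, 391, 298])]
scene scr [(0.72, [378, 328, 418, 374]), (0.64, [205, 194, 248, 226]), (0.52, [436, 174, 526, 312])]
top scr [(0.74, [139, 257, 222, 348]), (0.68, [355, 204, 359, 207])]
scraper [ 4.68973015e+02 -2.44506054e+02  1.04411197e-01] 0.0
```

View pics/bd.png

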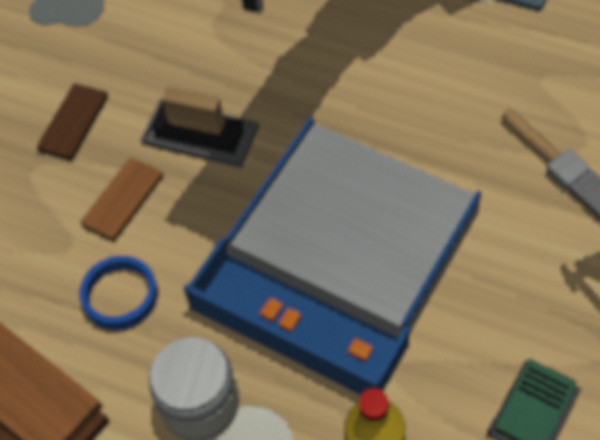

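```bash
cat > board.py <<'E'
from h import *
import sys
nm,yt=sys.argv[1],float(sys.argv[2])
B=FIT[nm][:3]
brd=lambda p:[place(box(-55,55,-25,25,0,14),p[0],p[1],1.5,p[2])]
bestp=None
for n in CAL:
    env.capture(n)
    for x in see(n,"board1"):
        if not 550<x["pixels"].sum()<1000: continue
        c=onz(n,np.argwhere(x["pixels"]).mean(0)[::-1],8)
        if np.linalg.norm(c-B[:2])>70: continue
        # other board must not be confused
        o=FIT["board2" if nm=="board1" else "board1"][:2]
        if np.linalg.norm(c-o)<np.linalg.norm(c-B[:2]): continue
        p,s=iou_fit({n:x["pixels"]},brd,[*c,B[2]],[5,5,.1]); print(n,np.round(p,3),round(s,3))
        if bestp is None or s>bestp[1]: bestp=(p,s)
p=bestp[0]
if np.linalg.norm(p[:2]-B[:2])<5: p=B     # not moved: two-view fit is better
print("use",p)
b=pick([p[0],p[1],150],p[2]+np.pi/2); print("J",np.round(b[2],2))
pa=FIT["plate"][2]; k=round((b[1]-p[2]-np.pi/2)/np.pi)*np.pi; ta=pa+np.pi/2+k
q=env.ik([*pw(0,yt),150],list(quat(ta))); print("Jplace",None if q is None else np.round(q,2)); assert q is not None
env.movep([p[0],p[1],150],quat(b[1])); line([p[0],p[1],3],v=110); st("at")
env.close(); s=st("closed")
if s["gripper_width"]<44 or s["gripper_width"]>58: env.gripper_open(); up(200); sys.exit("missed")
up(150); st("lift")
env.movep([*pw(0,yt),150],quat(ta)); st("over")
line([*pw(0,yt),54],v=110); f0=env.read_state()["wrist_force"][2]; z=54
while z>42:
    z-=1; line([*pw(0,yt),z],v=25)
    if env.read_state()["wrist_force"][2]-f0>2: break
st("down"); env.gripper_open(); env.hold(.2); up(250); st("done")
E
python3 board.py board1 46
```

```text
scene [ 5.12356e+02 -4.08392e+02  1.13000e-01] 0.889
use [ 5.12467123e+02 -4.07782070e+02  7.39685015e-02]
J [ 0.63  0.63 -0.04  1.59  0.03  0.92 -0.92]
Jplace [ 0.    0.47 -0.22  1.88  0.14  0.8  -1.98]
at t 35.3 p [ 513.  -408.2    3.8] w 85.1 ff 0.0 F [-0.3  0.3 -0.2]
closed t 35.8 p [ 513.  -408.2    3.8] w 48.0 ff 62.4 F [-0.1  0.6  5.7]
lift t 36.7 p [ 512.  -407.5  148.6] w 48.3 ff 61.8 F [-0.3  0.2 -0.7]
over t 38.3 p [540.5  45.3 149.9] w 48.4 ff 61.8 F [ 0.1  1.  -0.4]
down t 42.1 p [540.3  46.7  43.8] w 47.9 ff 62.8 F [-3.   0.3  9.3]
done t 43.9 p [539.4  46.5 248.9] w 85.8 ff 0.0 F [-0.4  0.3  0.5]
```

```bash
python3 board.py board2 -46
python3 - <<'E'
from h import *
env.movep([430,180,330],quat(FIT["plate"][2]+np.pi/2)); 
snap("scene","pl_s",(130,160,450,400),2.4); snap("top","pl_t",(120,170,520,370),2)
E
```

```text
scene [ 5.94987e+02 -2.88869e+02 -1.20000e-01] 0.948
top [ 5.94613e+02 -2.88791e+02 -1.25000e-01] 0.888
use [ 5.94378183e+02 -2.89731352e+02 -7.73795338e-02]
J [ 0.36  0.64  0.04  1.57 -0.03  0.93 -1.24]
Jplace [ 0.04  0.45 -0.05  1.92  0.03  0.78 -1.71]
at t 47.0 p [ 595.  -290.     3.8] w 85.4 ff 0.0 F [-0.6  0.3  0.8]
closed t 47.4 p [ 595.  -290.1    3.9] w 48.0 ff 62.2 F [-0.8  1.6  5.9]
lift t 48.3 p [ 594.  -289.6  148.6] w 48.0 ff 61.7 F [ 0.2  0.2 -0.5]
over t 49.3 p [530.4 -46.5 149.9] w 48.1 ff 61.6 F [-0.3  0.2 -0. ]
down t 53.0 p [529.9 -44.8  43.8] w 48.3 ff 62.8 F [-3.8 -0.7 10.2]
done t 54.9 p [529.  -44.8 248.9] w 85.4 ff 0.0 F [-0.3  0.7  0.5]
```

View pics/pl_s.png

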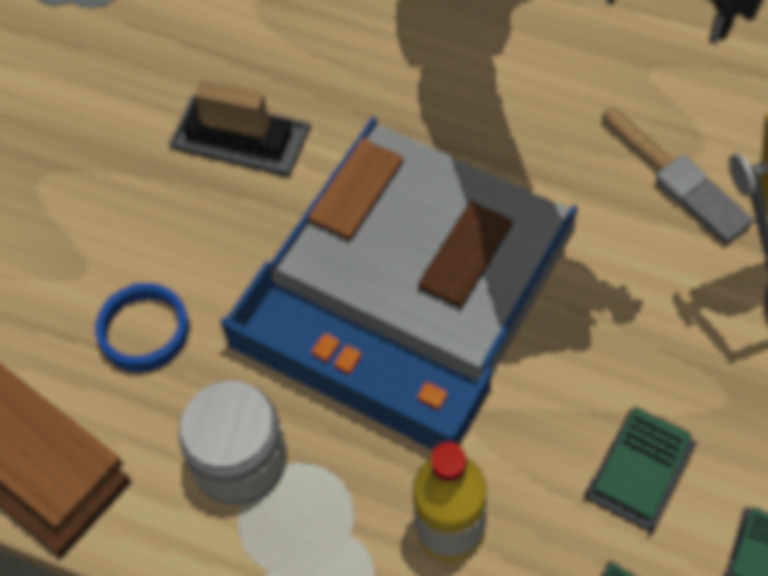

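```bash
cat > chk.py <<'E'
from h import *
brd=lambda p:[place(box(-55,55,-25,25,0,14),p[0],p[1],p[3],p[2])]
L={n:[] for n in CAL}
for n in CAL:
    env.capture(n)
    for x in see(n,"board1"):
        if 550<x["pixels"].sum()<1000:
            c=onz(n,np.argwhere(x["pixels"]).mean(0)[::-1],47); L[n].append((c,x["pixels"]))
P=FIT["plate"]
for c,m in L["scene"]:
    ms={"scene":m}
    for c2,m2 in L["top"]:
        if np.linalg.norm(c-c2)<20: ms["top"]=m2
    p,s=iou_fit(ms,brd,[*c,P[2],42],[5,5,.1,4]); w=R.from_euler("z",-P[2]).apply([*(p[:2]-P[:2]),0])
    print(list(ms),np.round(p,2),round(s,3),"plate frame",np.round(w[:2],1),"yaw",round(p[2]-P[2],3))
E
python3 chk.py
```

```text
['scene', 'top'] [ 5.4042e+02  4.5780e+01 -1.1000e-01  3.8720e+01] 0.919 plate frame [ 0.3 45.2] yaw 0.002
['scene', 'top'] [ 5.1084e+02 -8.6190e+01 -1.2000e-01  4.2360e+01] 0.916 plate frame [-14.2 -89.3] yaw -0.008
```

View pics/pl_t.png

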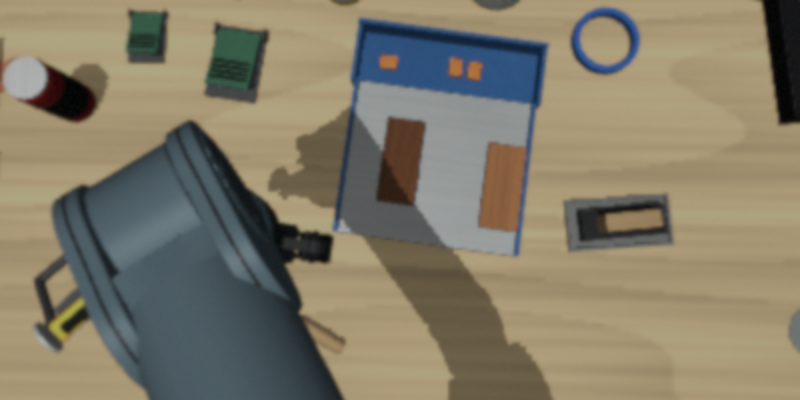

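```bash
cat > lamp.py <<'E'
from h import *
L=FIT["lamp"]+FIT["head"][2:]*.6; y0,t0=FIT["head"][:2]
def bar(L,y,t):
    r=70+95*np.sin(t); return np.array([L[0]-r*np.cos(y),L[1]-r*np.sin(y),200+95*np.cos(t)])
E
python3 - <<'E'
from lamp import *
m=FIT["plate"][:2]; d=m-L; yt=np.arctan2(-d[1],-d[0]); print("target yaw",yt, "L",L)
Lh=FIT["lamp"]+FIT["head"][2:]
b0=bar(Lh,y0,t0); print("bar",b0)
for k in(0,np.pi,-np.pi):
    for y,t in((y0,t0),((y0+yt)/2,t0),(yt,t0),(yt,.611)):
        p=bar(L,y,t); q=env.ik([p[0],p[1],p[2]-19],list(quat(y+k))); print(round(k,1),round(y,2),None if q is None else np.round(q,2))
    
# lamp picture check of the fit, overlay projected bar
for n in CAL: 
    e=[b0+s*42*np.array([-np.sin(y0),np.cos(y0),0]) for s in(-1,1)]; print(n,np.round(proj(n,np.array([b0,*e])),1).tolist())
E
```

```text
target yaw 1.7960822390633338 L [444.23410027 397.18274653]
bar [373.4753707  332.47103636 290.90717657]
0 0.73 [-0.33  0.28 -0.59  1.86  0.18  1.05 -0.26]
0 1.26 [-0.22  0.32 -0.61  1.82  0.21  1.06  0.35]
0 1.8 [-0.16  0.4  -0.64  1.72  0.27  1.11  0.91]
0 1.8 [-0.12  0.4  -0.62  1.76  0.26  1.07  0.96]
3.1 0.73 [-0.05  0.37 -0.95  1.85  0.34  1.09  2.74]
3.1 1.26 [-1.56  0.43  1.1   1.89 -0.43  1.09 -2.16]
3.1 1.8 [-0.48  0.34 -0.22  1.74  0.08  1.07 -2.08]
3.1 1.8 [-0.45  0.34 -0.21  1.78  0.08  1.03 -2.03]
-3.1 0.73 [-0.05  0.37 -0.95  1.85  0.34  1.09  2.74]
-3.1 1.26 [-1.56  0.43  1.1   1.89 -0.43  1.09 -2.16]
-3.1 1.8 [-0.48  0.34 -0.22  1.74  0.08  1.07 -2.08]
-3.1 1.8 [-0.45  0.34 -0.21  1.78  0.08  1.03 -2.03]
scene [[483.9, 183.8], [465.3, 189.7], [502.3, 178.0]]
top [[172.9, 317.7], [189.8, 303.6], [155.7, 331.9]]
```

Run:
```python
from lamp import *
Lh=FIT["lamp"]+FIT["head"][2:]; b0=bar(Lh,y0,t0)
env.movep([b0[0],b0[1],380],quat(y0)); st("above")
line([b0[0],b0[1],b0[2]-19],v=80); st("at"); env.close(); env.hold(.2); s=st("closed"); print(s["moment"])
snap("scene","lg",(400,130,560,330),3)
```

```text
above t 58.4 p [373.9 331.7 379.7] w 85.5 ff 0.0 F [-1.  -1.2 -0.2]
at t 59.9 p [373.7 332.7 272.4] w 85.5 ff 0.0 F [-0.1 -0.4  0. ]
closed t 60.8 p [373.8 332.8 272.1] w 9.9 ff 58.4 F [2.2 2.2 0. ]
[ 0.29279483 -0.40238088  0.20232071]
```

View pics/lg.png

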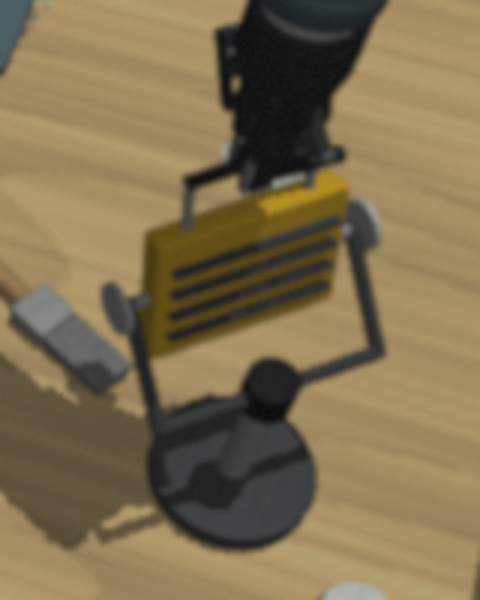

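Run:
```python
from lamp import *
d=FIT["plate"][:2]-L; yt=np.arctan2(-d[1],-d[0])
s=env.read_state(); p=s["tool_pos"]; r0=np.linalg.norm(p[:2]-L); z0=p[2]; ya=y0
t=np.arcsin((r0-70)/95); off=z0-(200+95*np.cos(t)); print("r0",r0,"t",t,"off",off)
for y in np.linspace(ya,yt,10)[1:]:
    line([L[0]-r0*np.cos(y),L[1]-r0*np.sin(y),z0],y,v=40); s=env.read_state(); print(round(y,2),np.round(s["wrist_force"],1),np.round(s["moment"],2),round(s["gripper_width"],1))
    if np.linalg.norm(s["wrist_force"])>45: raise SystemExit("force")
for tt in np.linspace(t,.611,8)[1:]:
    b=bar(L,yt,tt); line([b[0],b[1],b[2]+off],v=40); s=env.read_state(); print(round(tt,2),np.round(s["wrist_force"],1),round(s["gripper_width"],1))
st("end")
```

```text
r0 95.44289977565667 t 0.2711296578646303 off -19.442694645394397
0.85 [ 3.2  1.3 -0.9] [ 0.28 -0.68  0.06] 9.6
0.97 [ 3.   1.2 -2.8] [ 0.43 -0.76  0.02] 9.9
1.08 [ 3.6  2.8 -2.9] [ 0.55 -0.75  0.07] 9.8
1.2 [ 3.6  2.6 -3.4] [ 0.7  -0.72  0.04] 9.7
1.32 [ 3.1  4.  -4.3] [ 0.84 -0.65  0.04] 9.9
1.44 [ 2.8  4.9 -6.6] [ 0.88 -0.5   0.01] 10.1
1.56 [ 1.6  4.9 -6.5] [ 0.98 -0.48  0.01] 10.1
1.68 [ 1.3  5.5 -5.5] [ 1.02 -0.34  0.05] 10.0
1.8 [ 0.6  5.4 -6.7] [ 1.13 -0.17  0.02] 10.0
0.32 [ 0.7  6.4 -7.6] 9.8
0.37 [ 0.6  9.  -5.7] 10.0
0.42 [-0.5  6.6 -3.8] 10.5
0.47 [-1.2  5.3 -0.4] 9.8
0.51 [-1.8  5.8 -0.1] 10.1
0.56 [-2.5  4.   5.5] 10.0
0.61 [-1.5  1.9  4.9] 9.7
end t 66.6 p [472.3 275.8 259.4] w 9.7 ff 58.6 F [-1.5  1.9  4.9]
```

```bash
cat > lchk.py <<'E'
from lamp import *
def head(p):
    Ry=R.from_euler("y",-p[1]); f=lambda b:place(Ry.apply(b)+[-70,0,200],p[2],p[3],0,p[0])
    bars=[box(-6,6,-48,48,89,101),box(-6,6,-48,-42,55,95),box(-6,6,42,48,55,95)]
    return [f(box(-12,12,-75,75,-55,55))]+[f(b) for b in bars]
def runfit(y,t):
    m={}
    for n in CAL:
        env.capture(n); ds=see(n,"lamp_bar"); c=proj(n,np.array([bar(L,y,t)-[0,0,80]]))[0]
        for x in ds:
            q=np.argwhere(x["pixels"]).mean(0)[::-1]
            if np.linalg.norm(q-c)<35: m[n]=x["pixels"]; print(n,round(x["conf"],2),x["pixels"].sum()); break
    for x0 in ([y,t,*L],[y-.1,t+.15,*L],[y+.1,t-.15,*L]):
        p,s=iou_fit(m,head,x0,[.1,.1,4,4]); print(np.round(p,3),round(s,3),"beside mm",round(float((R.from_euler("z",-p[0]).apply([*(FIT["plate"][:2]-p[2:]),0]))[1]),1))
    return m
E
python3 - <<'E'
from lchk import *
env.gripper_open(); env.hold(.1); up(390,100); env.movep([430,-60,330],quat(FIT["plate"][2]+np.pi/2)); st()
d=FIT["plate"][:2]-L; yt=np.arctan2(-d[1],-d[0])
m=runfit(yt,.611); pickle.dump(m,open("lm.pkl","wb"))
a=cv2.resize(env.capture("scene")[120:330,380:600,::-1],(400,382)); b=cv2.resize(env.capture("top")[230:370,110:260,::-1],(400,382)); cv2.imwrite("pics/la.png",cv2.hconcat([a,b]))
E
python3 chk.py
```

```text
t 70.1 p [430.7 -58.8 330.3] w 85.3 ff 0.0 F [-0.6  0.3 -0.2]
scene 0.77 2592
top 0.89 2303
[  1.814   0.606 440.826 395.833] 0.939 beside mm 3.5
[  1.809   0.612 441.602 396.518] 0.939 beside mm 2.7
[  1.81    0.612 441.444 396.431] 0.939 beside mm 2.8
['scene'] [ 5.1113e+02 -8.5200e+01 -1.1000e-01  4.1740e+01] 0.939 plate frame [-14.  -88.3] yaw -0.002
['scene', 'top'] [ 5.406e+02  4.523e+01 -1.300e-01  3.971e+01] 0.949 plate frame [ 0.5 44.6] yaw -0.018
['scene'] [ 7.2680e+02 -2.2771e+02  5.1000e-01  4.8290e+01] 0.306 plate frame [ 216.3 -205.6] yaw 0.625
```

View pics/la.png

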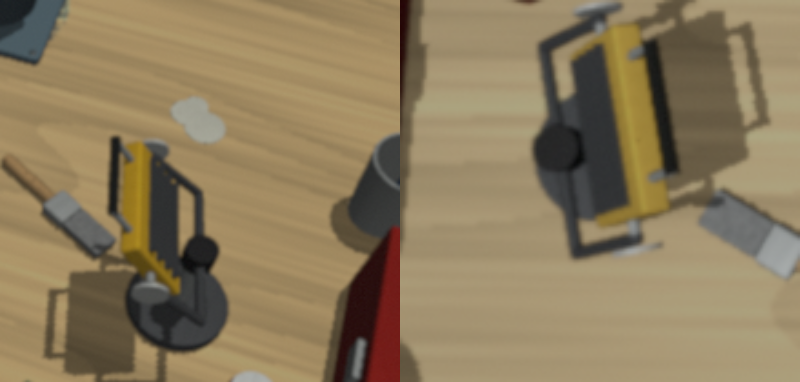

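```bash
python3 - <<'E'
from h import *
P=FIT["pedal"]; c,s=np.cos(P[2]),np.sin(P[2]); lx=-27.5; xy=np.array([P[0]+c*lx,P[1]+s*lx]); print(xy)
env.close(); b=pick([*xy,200],P[2]+np.pi/2); print(np.round(b[2],2))
env.movep([530,100,330],quat(b[1])); env.movep([*xy,200],quat(b[1])); line([*xy,55],v=100)
f0=env.read_state()["wrist_force"][2]; z=48
while z>14:
    line([*xy,z],v=40); f=env.read_state()["wrist_force"][2]-f0
    if f>1: print(z,round(f,1))
    if f>17: break
    z-=1.5
env.hold(.3); st("press"); up(200,120); st("off"); env.movep([430,-60,330],quat(b[1]))
st(); snap("scene","end_s",(130,120,560,440),1.8)
E
python3 chk.py; python3 -c "
from lchk import *
runfit(1.81,.61)"
```

```text
[646.41552603 275.08597334]
[-0.03  0.78 -0.74  1.37  0.54  1.2   0.62]
48 1.0
42.0 2.6
40.5 2.8
39.0 4.7
37.5 4.6
36.0 5.0
34.5 5.0
33.0 5.6
31.5 6.6
30.0 7.0
28.5 8.4
27.0 8.7
25.5 8.7
24.0 9.0
22.5 9.3
21.0 15.9
19.5 24.3
press t 80.1 p [645.6 275.6  22.2] w 0.3 ff 11.7 F [-9.8 -3.  24.9]
off t 81.8 p [645.3 275.4 199.1] w 0.1 ff 0.0 F [-0.6 -0.  -0.1]
 t 83.3 p [430.6 -59.5 330.1] w 0.1 ff 0.0 F [0.1 0.  0.6]
['scene', 'top'] [ 5.3975e+02  4.5420e+01 -1.3000e-01  3.7380e+01] 0.938 plate frame [-0.3 44.7] yaw -0.015
['scene'] [ 5.1034e+02 -8.5080e+01 -1.2000e-01  4.1140e+01] 0.93 plate frame [-14.8 -88.3] yaw -0.006
scene 0.58 2558
top 0.78 2220
[  1.802   0.598 441.406 395.94 ] 0.944 beside mm -0.5
[  1.797   0.601 442.319 396.153] 0.944 beside mm -1.7
[  1.798   0.602 442.358 396.222] 0.944 beside mm -1.5
```

View pics/end_s.png

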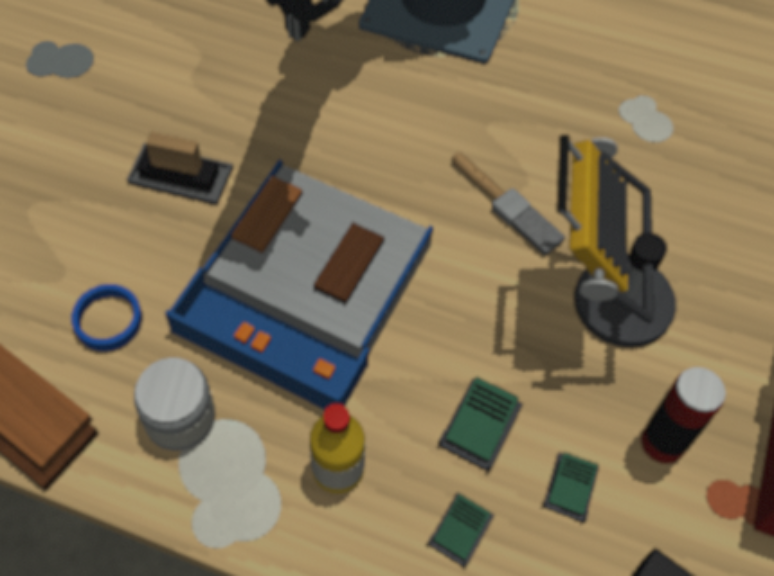

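```bash
python3 -c "
from cell import env
print(env.close_job())"
```

```text
the job is handed in; nothing more can be done
None
```

The job is handed in at about 83 s of the 200 s: all three chips are in the trough, the scraper is back in its rest, both boards lie on the plate (one got knocked over against the lip but is within limits), the lamp points within about 3 mm of the plate's middle at about 0.60 rad (34 to 35°) tilt, and the pedal was pressed to its stop and let go; the hand-in returned no verdict.

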